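# Set the altar lamp's support leg to its mark and squeeze the cam lever shut

## Task

Pull the altar lamp stand's sliding leg out until the little pointer on the leg is level with the upright mark on the scale strip. Then, holding the leg on that mark all the while, squeeze the cam lever fully closed towards the fixed tongue on the leg, without disturbing the other things on the shelf. Do not let go: finish while still pinching tongue and lever together with the leg on its mark, so that I can fit the locking pin.

Things in the scene. Friction and masses are not known exactly. Their poses are not given: they have to be found in the camera images.
- stand: Lamp stand, fixed to the shelf: flat aluminium sleeve 160 x 60 mm, 34 mm high (collar at its mouth 38 mm), a white lamp 60 mm wide and 182 mm high standing 130 mm behind the mouth. Origin: on the shelf under the middle of the mouth; +x: level, the way the leg pulls out; z up. A scale strip 16 mm wide, 8 mm high runs 165 mm out from the mouth at y = +34 mm. Place and yaw vary.
- mark: The length mark: dark steel clip fixed on the scale strip, with an upright plate 3 mm thick (along x), 14 mm wide, top 27 mm above the shelf. Origin: under the plate on the strip's top face, 8 mm above the shelf; axes parallel to the stand's. Its x in the stand's frame is where the pointer must come.
- leg (a joint): How far the leg is pulled out, m: 0 fully in, 0.125 fully out. Pointer and middle of the tongue stand at x = 30 mm + this value in the stand's frame. About 2 N of friction; it stays where left, but pushing the lever with nothing holding the tongue shoves the leg back in.
- lever (a joint): Angle of the cam lever, rad: 0 open (leaning 0.55 rad outward, away from the sleeve), 0.55 fully closed (upright, parallel to the tongue, at a stop). A spring opens it if let go; closing takes about 1.5 N at the tip at first and 4 N at the end, towards the sleeve.
- pointer (a point): Tip of the small steel pointer on the leg's foot, beside the scale strip: 24 mm to the stand's +y side of the leg's middle, 16 mm above the shelf, level in x with the middle of the tongue.
- tongue_top (a point): Middle of the upper edge, 98 mm above the shelf, of the fixed upright tongue of black plastic on the leg's foot, on the sleeve side of the lever: 6 mm thick along the stand's x, 26 mm wide along y, at stand y = 0, reaching down to the foot. The foot below is 52 mm long, at most 45 mm high.
- lever_tip (a point): Free end of the cam lever, a steel blade 6 mm thick, 26 mm wide, 60 mm from its hinge, which lies along the stand's y, 20 mm beyond the tongue's middle in stand x, 36 mm above the shelf. Open, the tip is 51 mm beyond the tongue's middle and 87 mm high, and tongue and blade measure 57 mm over their outer faces; closed, 26 mm, tip 96 mm high.
- jar: Blue-and-white porcelain jar with lid, 85 mm across, 119 mm high, origin under its middle. Leave it alone.
- bell: Stainless hand bell standing mouth down, 68 mm across, 88 mm high, origin under its middle. Leave it alone.
- lion: Reddish resin lion figurine on a dark base 80 x 46 mm, 92 mm high, origin under the base's middle. Leave it alone.
- canister: Clear plastic canister with white screw-top lid, 80 mm across, 130 mm high, origin under its middle. Leave it alone.

How it is judged (in metres and radians):
On the way, in this order (a step that is already met when the one before it is completed fails the run):
1. the leg is at its mark with the lever still open (x of pointer in the frame of mark between -0.005 and 0.005 m and value of joint lever below 0.2 rad), for 0.2 s.
2. the lever is squeezed fully closed with the leg at its mark, fingers on both tongue and lever (x of pointer in the frame of mark between -0.005 and 0.005 m and contact force between the fingers and leg_c0 above 1 N and contact force between the fingers and lever above 1 N and value of joint lever above 0.47 rad), for 0.2 s.
At the end, for the whole second after the job is handed in: The pointer is within 5 mm of the mark along the leg, the lever within 0.08 rad of its closed stop, the fingers press (over 1 N each) on both the tongue and the lever, and jar, bell, lion and canister stand within 20 mm of where they were (all of step 2 and distance of each of jar, bell, lion, canister from where it was at the start of the episode below 0.02 m and angle between each of jar, bell, lion, canister's own z axis and vertical below 0.2 rad); the arm keeps its last pose, push and grip.
It fails at once if the lever is closed more than halfway while the leg is more than 10 mm off its mark (value of joint lever above 0.28 rad and not (x of pointer in the frame of mark between -0.01 and 0.01 m)).
It fails at once if a bystander is knocked over or pushed away (distance of any of jar, bell, lion, canister from where it was at the start of the episode above 0.03 m or angle between any of jar, bell, lion, canister's own z axis and vertical above 0.4 rad).
It also fails if it takes over 45 s, if anything falls off the work surface, if the arm or the gripper's body presses on something with over 40 N, if the wrist force passes 120 N, or if a joint passes its speed limit or range.

## Robot

A 6-joint arm with a two-finger parallel gripper is mounted at the origin on the work surface. World frame = base frame: x ahead of the robot, y to its left, z up, the work surface at z = 0. Lengths are in m, angles in degrees, forces in N, time in s.
With the tool pointing down it reaches from about 0.25 to 0.725 m from the base axis. Payload 9.7 kg.
Tool frame: the origin (TCP) lies midway between the tips of the shut fingers; the grasp point (between the pads) lies 19 mm behind it; z points along the fingers, y is the direction in which the jaws open and shut (so a half turn about z gives the same grasp; the last joint's range is limited). The gripper opens to 85 mm and grips with 20 to 120 N. Pads are 22 mm wide; open, the fingers measure 114 mm over their backs; the gripper's body (76 mm by 85 mm) begins 54 mm behind the grasp point. The pads swing forward as they close: fully open they stand 13 mm farther back than shut.
Start: joints at [-63.312, 4.979, 10.078, 95.1, 0, 90], TCP at [0.247, -0.491, 0.209] pointing down, gripper open.
Joint ranges: [-179.16, 179.16], [-48.56, 103.87], [-65.8, 70.77], [-126.05, 130.52], [-82.76, 87.17], [-180, 180]. Speed limits (degrees/s): [127.2, 127.2, 147.25, 180, 180, 180].

## Interface

Orientations are given as [roll, pitch, yaw] about the fixed x, y, z axes, in that order (R = Rz(yaw) Ry(pitch) Rx(roll)).
In Python, from workcell import bot, camera, recognise gives the robot as it stands. The module is installed in compiled form; this text tells all that it offers.
- The arm moves only by the tool apply_moves, never from a script. Its argument "targets" is one flat list of numbers, 7 for each row, row after row: the shift along the world's x, y, z in units of 30 mm (1.0 is 30 mm), then the turn, a rotation vector about the world's x, y, z in units of 6 degrees (1.0 is 6 degrees), then the opening, from 0 (shut) to 1 (fully open). A call has 1 to 5 rows; each row is the pose to reach, as a shift and turn from the pose commanded when the call began; what a row does not reach only later rows make up. A row lasts 1/10 s, in which the tool goes at most 50 mm and 8.59 degrees, less where a joint would pass 70% of its speed; a pose out of reach is approached as far as the arm can. A call with a gripper value outside its range is refused whole. The fingers move at their own pace and stop on an object; "newtons" is the grip in N (left out, the last holds). Time passes only in rows, so rows that repeat a pose let the fingers close. It gives the time, the measured TCP pose, the force and the opening at its end, in the units of the state.
- bot.get_obs(): the state, without advancing time (a new reading comes with each control period).
- camera(name): name is "side" or "top"; returns a dict with "img" (384x512x3 uint8, red, green, blue), "intrinsics" (3x3 intrinsics, pixels), "origin" and "rotation" of the camera in the world. Camera axes: x right, y up, looking along -z (the intrinsics and any distortion apply to the point x, -y, -z); pixel columns grow to the right and rows downward; lengths in m; the calibration is good to about 2 mm. A picture is of the moment at which its call begins. There is no depth.
- bot.job_done(): hands the job in, once; it reports no verdict.
Trained networks look in the newest picture that a camera, given by its name, has taken for a name from the list of things; names that differ only in an ending like _2 or _b are one class to them, and where a whole thing is asked for, a point or a joint stands for the part that bears it (a point fixed in the world has none). Each returns a list of dicts, best first, with "conf" (0 to 1); they miss things now and then, are a little off and sometimes report something else, mostly with a low value. They report only what shows in the picture. A call takes as long as a camera call.
- recognise(query, camera): "box" ([left, top, right, bottom] in pixels, round what is visible of it).
The state is a dict: "time": time; "q": joint angles; "qd": joint speeds; "joint_efforts": joint torques, N m; "ee_pos": TCP position; "tcp_rot": TCP orientation; "wrist_force": force on the tool from outside, world axes, zero at the start; "torque": the same for the moment, N m; "opening": finger opening in m.
Only numpy, scipy, OpenCV 4.12 (cv2) and the standard library are available. Lean on these libraries where they do the work, as an engineer would, in place of code of your own. Each camera call takes 0.05 s, during which the arm holds its last target.

## Working session

There is one attempt and no reset: what is moved stays moved. The work goes in short steps, Python scripts to look and compute and a tool call to move; the robot and the scene stay as the last step left them, time stands still between calls to the robot, and variables do not carry over. Pictures are saved under pics/ and viewed, and the job is handed in when it is done.

Besides the shell and the picture viewer there is one more tool, called after "Call:" as name(argument=value, ...), one argument or row to a line, values as JSON. apply_moves: Moves the arm, as the interface text tells. Its arguments: {"type":"object","properties":{"targets":{"type":"array"},"newtons":{"type":"number"}},"required":["targets"]}

```bash
mkdir -p pics; ls; cat > look.py <<'E'
from workcell import bot,camera,recognise
import cv2,numpy as np,pickle,sys
def shot(name,tag):
    c=camera(name); cv2.imwrite(f'pics/{name}_{tag}.png',cv2.cvtColor(c['img'],cv2.COLOR_RGB2BGR))
    pickle.dump({k:np.array(v) if not isinstance(v,str) else v for k,v in c.items()},open(f'{name}_{tag}.pkl','wb')); return c
E
python3 - <<'E'
from look import *
print(bot.get_obs())
for n in ('side','top'):
    c=shot(n,'0'); print(n,c['intrinsics'],c['origin'],c['rotation'],[k for k in c])
    for q in ['stand','mark','leg','lever','pointer','tongue_top','lever_tip','jar','bell','lion','canister']:
        print(n,q,[(np.round(r['box'],1).tolist(),round(r['conf'],2)) for r in recognise(q,n)[:3]])
E
```

```text
pics
{'time': 0.0, 'q': array([-6.33109101e+01,  5.00974197e+00,  1.00339193e+01,  9.51008113e+01,
        1.44165301e-03,  9.00002777e+01]), 'qd': array([0.00483172, 0.02068712, 0.06287892, 0.08976006, 0.1596299 ,
       0.01752911]), 'joint_efforts': array([ 1.43206791e-03, -5.20385027e+01,  4.64807475e+01,  1.63797790e-02,
        1.12903199e-04, -1.09001874e-05]), 'ee_pos': array([ 0.2469161 , -0.49115379,  0.20859134]), 'tcp_rot': array([-1.79923366e+02, -1.44128030e-03,  2.66888103e+01]), 'wrist_force': array([-0.1942174 , -0.01999858, -0.01406101]), 'torque': array([-0.03485754,  0.02230889,  0.01129121]), 'opening': 0.08581549672606466}
side [[493.55255183   0.         255.10535348]
 [  0.         493.55255183 193.68898285]
 [  0.           0.           1.        ]] [ 0.47820849 -1.35026665  0.90693657] [59.54759308 -0.21397546 -2.04169122] ['img', 'intrinsics', 'origin', 'rotation']
side stand [([257.9, 147.2, 291.4, 237.7], 0.97)]
side mark []
side leg [([258.0, 193.3, 271.3, 223.3], 0.86)]
side lever []
side pointer [([257.4, 193.1, 272.0, 222.9], 0.82)]
side tongue_top [(
[... 426 characters left out ...]
240507 0.02300798 1.03827662] [  9.27743188   1.77886214 -90.56102083] ['img', 'intrinsics', 'origin', 'rotation']
top stand [([188.6, 132.4, 307.3, 190.8], 0.94)]
top mark []
top leg [([247.8, 171.5, 281.7, 190.0], 0.72)]
top lever [([270.5, 175.3, 284.3, 184.0], 0.45), ([389.9, 223.8, 413.7, 248.1], 0.24)]
top pointer [([251.0, 173.9, 284.0, 189.7], 0.6)]
top tongue_top [([248.1, 170.5, 285.8, 191.6], 0.63)]
top lever_tip []
top jar [([387.4, 105.7, 418.9, 138.1], 0.83)]
top bell [([387.8, 223.8, 411.5, 248.9], 0.91)]
top lion [([381.8, 163.7, 410.5, 201.6], 0.79), ([268.4, 175.8, 287.0, 185.1], 0.28)]
top canister [([80.9, 212.8, 130.8, 250.2], 0.95), ([187.2, 133.0, 310.2, 189.9], 0.45)]
```

```bash
python3 - <<'E'
import cv2
a=cv2.imread('pics/top_0.png'); cv2.imwrite('pics/top_0z.png',cv2.resize(a[110:250,170:330],None,fx=4.5,fy=4,interpolation=cv2.INTER_CUBIC)[:, :720])
a=cv2.imread('pics/side_0.png'); cv2.imwrite('pics/side_0z.png',cv2.resize(a[130:250,200:340],None,fx=5,fy=5,interpolation=cv2.INTER_CUBIC))
E
```

```text
(no output)
```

View pics/top_0.png

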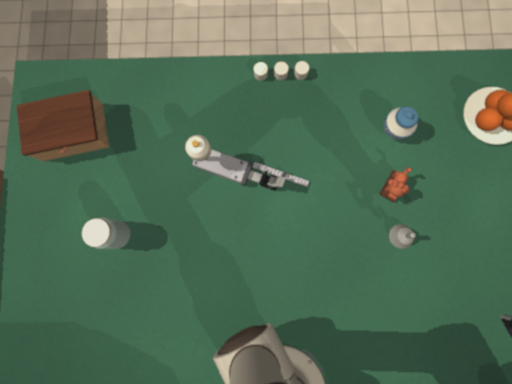

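View pics/side_0.png

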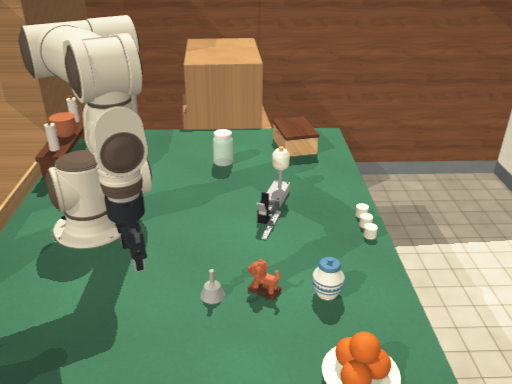

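View pics/top_0z.png

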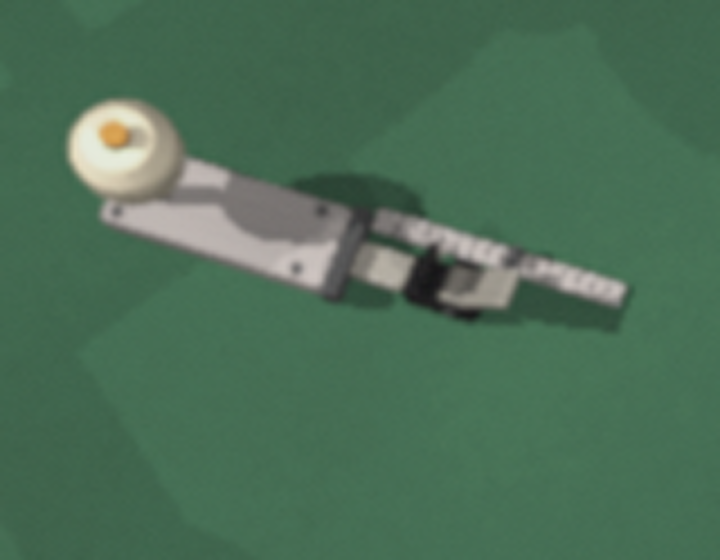

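View pics/side_0z.png

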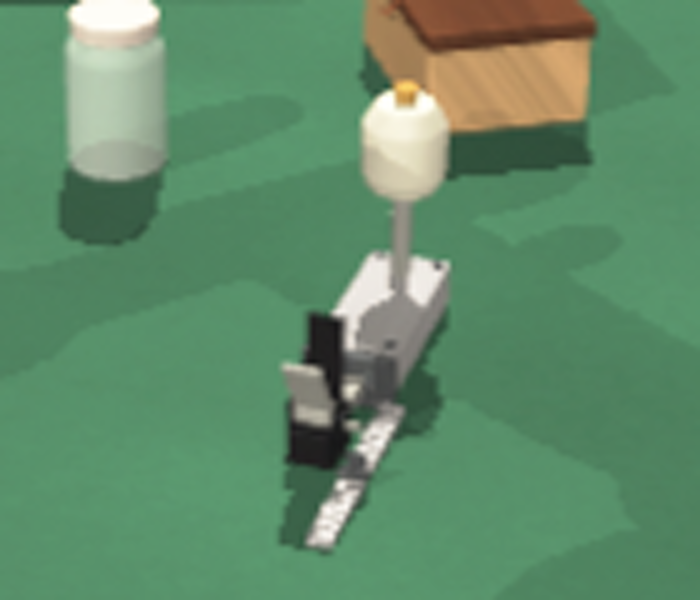

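```bash
python3 - <<'E'
import cv2
def grid(src,x0,y0,x1,y1,f,out):
    a=cv2.imread(src)[y0:y1,x0:x1]; a=cv2.resize(a,None,fx=f,fy=f,interpolation=cv2.INTER_CUBIC)
    for x in range(x0,x1,10): cv2.line(a,((x-x0)*f,0),((x-x0)*f,8),(0,255,255),1); cv2.putText(a,str(x),((x-x0)*f,20),0,.4,(0,255,255),1)
    for y in range(y0,y1,10): cv2.line(a,(0,(y-y0)*f),(8,(y-y0)*f),(0,255,255),1); cv2.putText(a,str(y),(10,(y-y0)*f+4),0,.4,(0,255,255),1)
    cv2.imwrite(out,a)
grid('pics/top_0.png',240,150,315,195,10,'pics/tz.png')
grid('pics/side_0.png',250,185,295,243,10,'pics/sz.png')
E
```

```text
(no output)
```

View pics/tz.png

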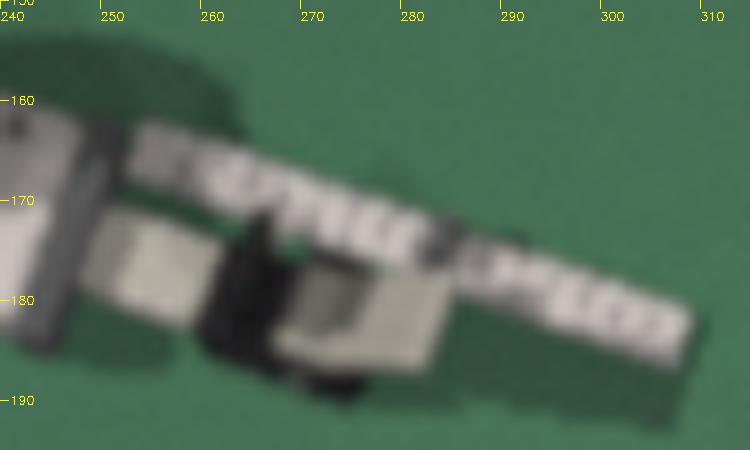

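View pics/sz.png

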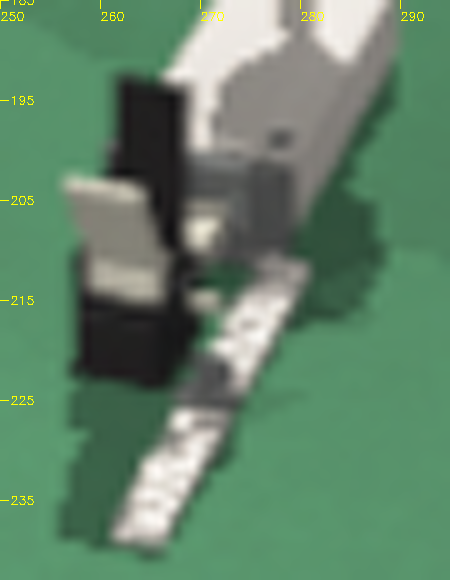

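```bash
cat > geo.py <<'E'
import numpy as np,pickle,cv2
from scipy.spatial.transform import Rotation as R
from scipy.optimize import least_squares
def load(n): return pickle.load(open(n+'.pkl','rb'))
def proj(c,P):
    P=np.atleast_2d(P); Rm=R.from_euler('xyz',c['rotation'],degrees=True).as_matrix()
    p=(P-c['origin'])@Rm; K=c['intrinsics']
    return np.c_[K[0,2]+K[0,0]*p[:,0]/-p[:,2], K[1,2]-K[1,1]*p[:,1]/-p[:,2]]
def ray(c,u,v):
    Rm=R.from_euler('xyz',c['rotation'],degrees=True).as_matrix();K=c['intrinsics']
    return Rm@np.array([(u-K[0,2])/K[0,0],-(v-K[1,2])/K[1,1],-1])
def atz(c,u,v,z):
    d=ray(c,u,v); return c['origin']+d*(z-c['origin'][2])/d[2]
def S(p,P):
    a=p[2]; M=np.array([[np.cos(a),-np.sin(a),0],[np.sin(a),np.cos(a),0],[0,0,1]])
    return np.atleast_2d(P)/1000@M.T+np.array([p[0],p[1],0])
E
cat > fit0.py <<'E'
from geo import *
T=load('top_0');D=load('side_0')
obs=[ # cam, fn(leg,xm)->stand pt, pix
 (T,lambda l,m:(165,42,8),(309,181)),(T,lambda l,m:(165,26,8),(307.7,186.7)),
 (T,lambda l,m:(m,34,25),(284.2,173.8)),
 (D,lambda l,m:(165,26,8),(261.2,239)),(D,lambda l,m:(165,42,8),(266.7,240)),
 (D,lambda l,m:(m,34,27),(270.8,220.3)),
 (D,lambda l,m:(33+l,-13,98),(261.8,192.4)),(D,lambda l,m:(33+l,13,98),(268.4,193.5)),
 (D,lambda l,m:(30+l+51,-13,87),(256.5,203)),(D,lambda l,m:(30+l+51,13,87),(263.8,204.1)),
 (T,lambda l,m:(30+l+51,13,87),(285.2,178)),(T,lambda l,m:(30+l+51,-13,87),(282.5,187)),
]
def res(p,s=None):
    r=[]
    for c,f,px in obs: r.append(proj(c,S(p,f(p[3]*1000,p[4]*1000)))[0]-px)
    return np.array(r)
o=least_squares(lambda p:res(p).ravel(),[.37,.05,-1.8,.01,.1],loss='soft_l1',x_scale=[.01,.01,.05,.01,.01])
print(o.x,np.degrees(o.x[2]));print(np.round(res(o.x),1))
np.save('fit0.npy',o.x)
E
python3 fit0.py
```

```text
[ 0.57893914  0.07387123 -1.93576005  0.01775831  0.09099343] -110.91088083893432
[[ 0.8 -0.2]
 [ 0.3 -0.7]
 [ 0.2 -0.4]
 [-0.4 -2.1]
 [-1.  -2.1]
 [-0.4 -0.3]
 [-1.1  0.2]
 [-0.1  0.4]
 [-0.6 -0.2]
 [-0.1  0.1]
 [ 0.3 -0.9]
 [-0.4 -0.7]]
```

```bash
cat > ov.py <<'E'
from geo import *
import sys
def box(x0,x1,y0,y1,z0,z1): return [(x,y,z) for x in(x0,x1) for y in(y0,y1) for z in(z0,z1)]
def overlay(tag,p,lev=0.,f=10,wins={'top':(235,150,315,198),'side':(245,180,300,243)}):
    l=p[3]*1000;m=p[4]*1000
    for n in ('top','side'):
        c=load(f'{n}_{tag}');x0,y0,x1,y1=wins[n]
        a=cv2.resize(cv2.cvtColor(c['img'][y0:y1,x0:x1],cv2.COLOR_RGB2BGR),None,fx=f,fy=f,interpolation=cv2.INTER_CUBIC)
        th=.55-lev; hx=50+l; tip=(hx+60*np.sin(th),36+60*np.cos(th))
        def draw(B,col):
            q=proj(c,S(p,B)); q=((q-[x0,y0]+.5)*f).astype(int)
            for i in range(8):
                for b in (1,2,4):
                    if not i&b: cv2.line(a,tuple(map(int,q[i])),tuple(map(int,q[i|b])),col,1,cv2.LINE_AA)
        draw(box(0,165,26,42,0,8),(255,0,255)); draw(box(m-1.5,m+1.5,27,41,8,27),(0,0,255))
        draw(box(27+l,33+l,-13,13,45,98),(0,255,255)); draw(box(-160,0,-30,30,0,34),(255,128,0))
        n_=np.array([np.cos(th),0,-np.sin(th)])*3
        B=[]
        for s in(-1,1):
            for y in(-13,13):
                for e in ((hx,36),tip): B.append((e[0]+s*n_[0],y,e[1]+s*n_[2]))
        draw(B,(0,255,0))
        pt=proj(c,S(p,(30+l,24,16)))[0]; cv2.circle(a,tuple(int(v) for v in (pt-[x0,y0]+.5)*f),5,(255,255,0),1)
        cv2.imwrite(f'pics/ov_{n}_{tag}.png',a)
E
python3 -c "
from ov import *
overlay('0',np.load('fit0.npy'))"
```

```text
(no output)
```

View pics/ov_top_0.png

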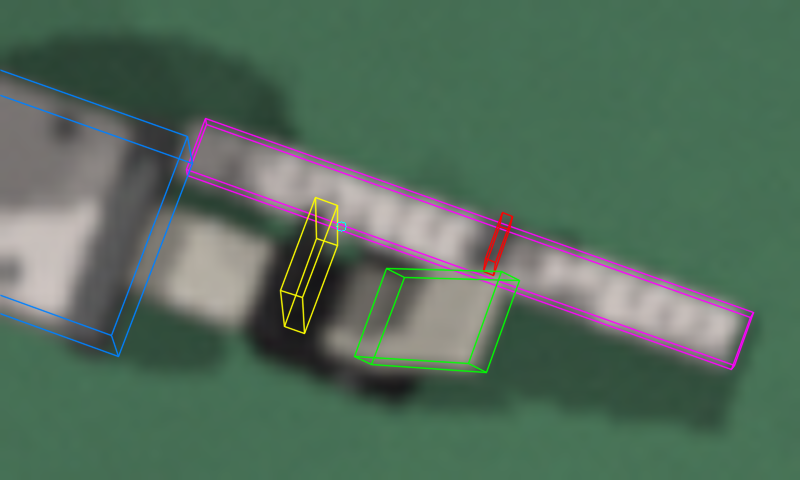

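View pics/ov_side_0.png

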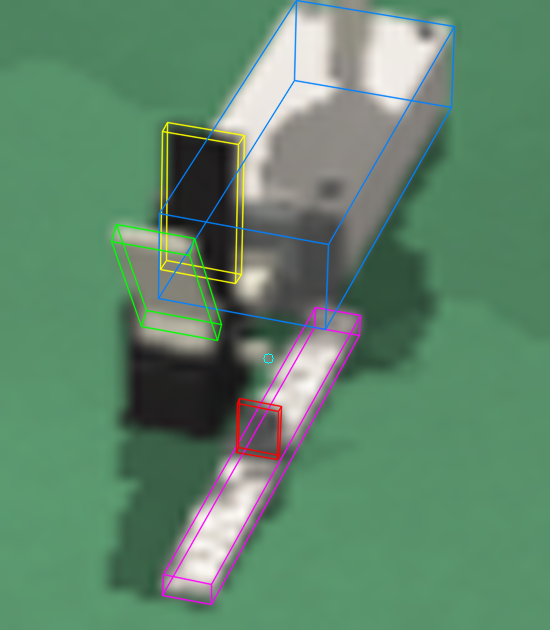

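```bash
cat > fit1.py <<'E'
from ov import *
T=load('top_0');D=load('side_0')
t=lambda u,v:(235+u/10-.5,150+v/10-.5)
d=lambda u,v:(245+u/10-.5,180+v/10-.5)
obs=[
 (T,lambda l,m:(165,42,8),t(745,311)),(T,lambda l,m:(165,26,8),t(728,366)),
 (T,lambda l,m:(m,34,25),t(490,238)),
 (T,lambda l,m:(0,30,37),t(185,130)),(T,lambda l,m:(0,-30,37),t(117,338)),
 (T,lambda l,m:(30+l+51,13,87),t(506,280)),(T,lambda l,m:(30+l+51,-13,87),t(484,368)),
 (D,lambda l,m:(165,26,0),d(163,593)),(D,lambda l,m:(165,42,0),d(213,602)),
 (D,lambda l,m:(m,34,27),d(260,402)),
 (D,lambda l,m:(0,42,8),d(356,314)),
 (D,lambda l,m:(-160,30,34),d(452,27)),
 (D,lambda l,m:(33+l,-13,98),d(170,128)),(D,lambda l,m:(33+l,13,98),d(238,139)),
 (D,lambda l,m:(81+l,-13,87),d(116,230)),(D,lambda l,m:(81+l,13,87),d(190,242)),
 (D,lambda l,m:(30+l,24,16),d(268,345)),
]
def shift(c,o,w):
    c=dict(c);c['origin']=c['origin']+o; 
    c['rotation']=(R.from_rotvec(w)*R.from_euler('xyz',c['rotation'],degrees=True)).as_euler('xyz',degrees=True);return c
def res(p):
    cs={id(T):shift(T,p[5:8],p[11:14]),id(D):shift(D,p[8:11],p[14:17])}
    return np.array([proj(cs[id(c)],S(p,f(p[3]*1000,p[4]*1000)))[0]-px for c,f,px in obs])
o=least_squares(lambda p:np.r_[res(p).ravel()/.5,p[5:11]/.002,p[11:17]/.001],[.58,.07,-1.93,.01,.1]+[0]*12,x_scale=[.01,.01,.05,.01,.01]+[.002]*6+[.001]*6)
C=np.linalg.inv(o.jac.T@o.jac)
print(np.round(o.x,4),np.degrees(o.x[2]));print('sd',np.round(np.sqrt(np.diag(C))[:5],4));print(np.round(res(o.x),1).tolist())
np.save('fit1.npy',o.x)
p=o.x
for nm,P in dict(tongue_now=(30+p[3]*1e3,0,98),tongue_goal=(p[4]*1e3,0,98),tip=(81+p[3]*1e3,0,87)).items(): print(nm,S(p,P)[0])
print('dir',np.cos(p[2]),np.sin(p[2]),'pull',p[4]-.03-p[3])
E
python3 fit1.py
```

```text
[ 5.787e-01  7.470e-02 -1.932e+00  1.790e-02  8.950e-02  1.000e-04
  4.000e-04  8.000e-04 -1.000e-04 -4.000e-04 -4.000e-04 -0.000e+00
 -0.000e+00  0.000e+00 -2.000e-04 -1.000e-04  0.000e+00] -110.69770611918706
sd [0.0018 0.0021 0.005  0.001  0.0014]
[[0.7, 0.1], [0.5, -0.1], [0.2, -0.0], [-0.0, 0.6], [-0.7, -0.2], [0.3, -0.4], [-0.9, 0.0], [0.1, -0.2], [-0.0, -0.1], [0.1, -0.4], [0.4, -0.2], [0.1, -0.4], [-0.8, -0.0], [0.0, 0.2], [-0.1, -0.0], [0.3, 0.2], [0.0, 1.0]]
tongue_now [0.5617768  0.02989829 0.098     ]
tongue_goal [ 0.54707328 -0.00901817  0.098     ]
tip [ 0.5437515  -0.01781008  0.087     ]
dir -0.35343739227126386 -0.9354581817187173 pull 0.041601489580868733
```

Call:
apply_moves(
  targets=[0.51, 0.83, 0, 0, 0, 1.1, 1, 1.02, 1.66, 0, 0, 0, 2.2, 1, 1.53, 2.49, 0, 0, 0, 3.3, 1, 2.04, 3.32, 0, 0, 0, 4.4, 1, 2.55, 4.15, 0, 0, 0, 5.5, 1],
)

```text
time: 1.7
ee_pos: [0.324, -0.3659, 0.2093]
tcp_rot: [180.0, 0.0, 59.9]
wrist_force: [-0.1, -1.7, 0.2]
opening: 0.0856
```

Call:
apply_moves(
  targets=[0.51, 0.83, 0, 0, 0, 1.1, 1, 1.02, 1.66, 0, 0, 0, 2.2, 1, 1.53, 2.49, 0, 0, 0, 3.3, 1, 2.04, 3.32, 0, 0, 0, 4.4, 1, 2.55, 4.15, 0, 0, 0, 5.5, 1],
)

```text
time: 2.2
ee_pos: [0.4005, -0.2413, 0.2094]
tcp_rot: [180.0, 0.0, 93.0]
wrist_force: [1.0, -0.3, -0.3]
opening: 0.0854
```

Call:
apply_moves(
  targets=[0.51, 0.83, 0, 0, 0, 1.1, 1, 1.02, 1.66, 0, 0, 0, 2.2, 1, 1.53, 2.49, 0, 0, 0, 3.3, 1, 2.04, 3.32, 0, 0, 0, 4.4, 1, 2.55, 4.15, 0, 0, 0, 5.5, 1],
)

```text
time: 2.7
ee_pos: [0.477, -0.1168, 0.2094]
tcp_rot: [180.0, 0.0, 126.0]
wrist_force: [0.7, 0.1, -0.1]
opening: 0.0852
```

Call:
apply_moves(
  targets=[0.51, 0.83, 0, 0, 0, 1.1, 1, 1.02, 1.66, 0, 0, 0, 2.2, 1, 1.53, 2.49, 0, 0, 0, 3.3, 1, 2.04, 3.32, 0, 0, 0, 4.4, 1, 2.55, 4.1, 0, 0, 0, 5.55, 1],
)

```text
time: 3.2
ee_pos: [0.5535, 0.0063, 0.2093]
tcp_rot: [180.0, 0.0, 159.3]
wrist_force: [0.7, -0.5, -0.2]
opening: 0.0853
```

```bash
python3 - <<'E'
from look import *
o=bot.get_obs(); print({k:np.round(o[k],4) for k in('time','q','ee_pos','tcp_rot','wrist_force')})
for n in('top','side'): shot(n,'1')
import ov
ov.overlay('1',np.load('fit1.npy'),wins={'top':(225,140,305,200),'side':(240,140,300,243)},f=8)
E
```

```text
{'time': np.float64(3.2), 'q': array([ 6.55400e-01,  5.46760e+00,  1.06065e+01,  9.51313e+01,
       -1.70000e-03,  2.13793e+01]), 'ee_pos': array([0.5535, 0.0063, 0.2093]), 'tcp_rot': array([1.799989e+02, 7.600000e-03, 1.592762e+02]), 'wrist_force': array([ 0.7227, -0.5198, -0.2217])}
```

View pics/ov_top_1.png

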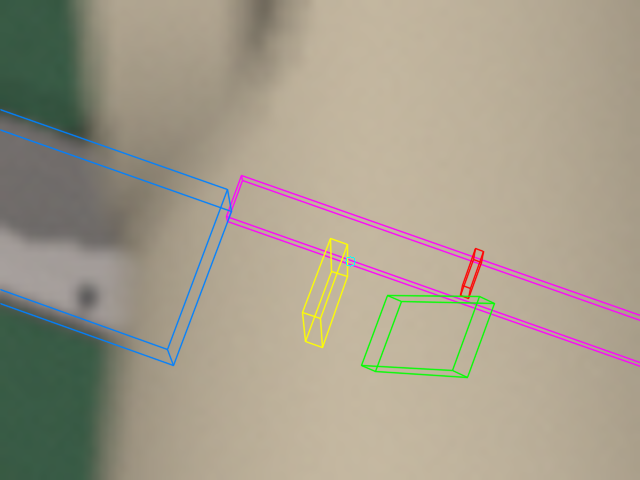

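View pics/side_1.png

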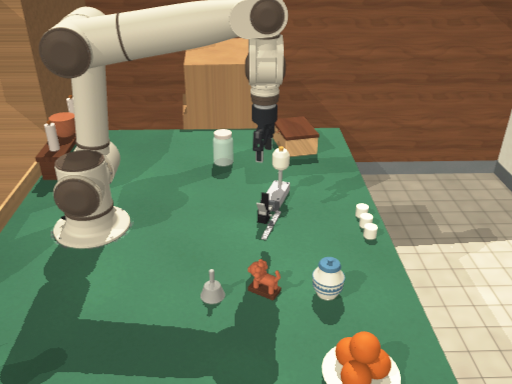

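Call:
apply_moves(
  targets=[0, 0, -0.8, 0, 0, 0, 1, 0, 0, -1.6, 0, 0, 0, 1, 0, 0, -2.4, 0, 0, 0, 1, 0, 0, -3.0, 0, 0, 0, 1, 0, 0, -3.0, 0, 0, 0, 1],
)

```text
time: 3.8
ee_pos: [0.5514, 0.0046, 0.1168]
tcp_rot: [-179.9, -0.2, 158.9]
wrist_force: [-0.3, -0.0, -0.4]
opening: 0.0851
```

```bash
python3 - <<'E'
from look import *
o=bot.get_obs(); print({k:np.round(o[k],4) for k in('time','ee_pos','tcp_rot','wrist_force')})
shot('side','2');shot('top','2')
import ov
ov.overlay('2',np.load('fit1.npy'),wins={'top':(225,140,305,200),'side':(240,140,300,243)},f=8)
E
```

```text
{'time': np.float64(3.8), 'ee_pos': array([0.5514, 0.0046, 0.1168]), 'tcp_rot': array([-179.9044,   -0.2158,  158.9004]), 'wrist_force': array([-0.2551, -0.0243, -0.4202])}
```

View pics/ov_side_2.png

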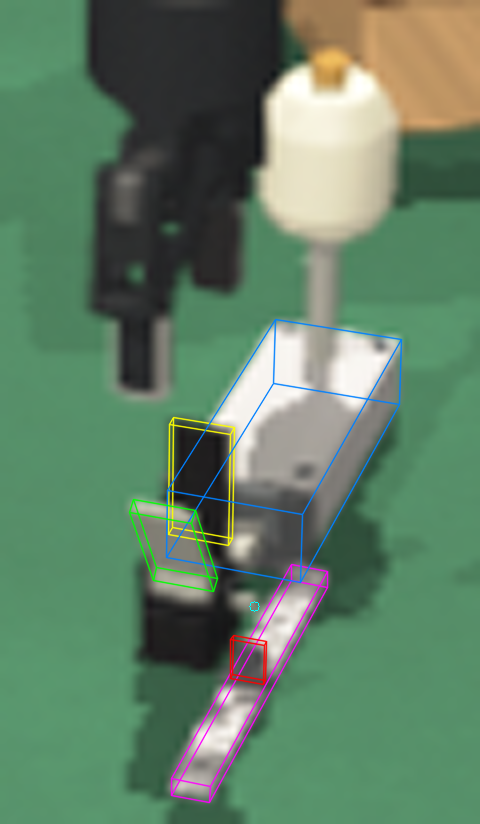

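Call:
apply_moves(
  targets=[0, 0, 0, 0, 0, 0, 1],
)

```text
time: 4.0
ee_pos: [0.5536, 0.0049, 0.1208]
tcp_rot: [180.0, 0.1, 159.0]
wrist_force: [-0.5, -0.1, 0.4]
opening: 0.0855
```

```bash
python3 - <<'E'
from geo import *
from workcell import bot
o=bot.get_obs();print({k:np.round(o[k],4) for k in('time','q','ee_pos','tcp_rot','wrist_force')})
p=np.load('fit1.npy');c=load('side_2')
e=o['ee_pos'];M=R.from_euler('xyz',o['tcp_rot'],degrees=True).as_matrix()
for s in(-1,1):
  for w in (-11,11):
    P=e+M@np.array([w/1e3,s*.0425,-.013]);print(s,w,P.round(4),((proj(c,P)[0]-[240,140]+.5)*8).round(0))
d=e[:2]-p[:2];a=p[2];print('TCP in stand mm',(d@[np.cos(a),np.sin(a)]*1e3).round(1),(d@[-np.sin(a),np.cos(a)]*1e3).round(1))
E
```

```text
{'time': np.float64(4.0), 'q': array([ 5.07500e-01,  4.46570e+00, -2.58000e-01,  8.51677e+01,
       -2.70000e-03,  2.15548e+01]), 'ee_pos': array([0.5536, 0.0049, 0.1208]), 'tcp_rot': array([1.799626e+02, 1.020000e-01, 1.589526e+02]), 'wrist_force': array([-0.4856, -0.0795,  0.3854])}
-1 -11 [ 0.5485 -0.0387  0.1338] [178. 436.]
-1 11 [ 0.528  -0.0308  0.1337] [124. 427.]
1 -11 [0.5791 0.0406 0.1338] [245. 335.]
1 11 [0.5585 0.0485 0.1338] [193. 327.]
TCP in stand mm 74.2 1.1
```

```bash
python3 - <<'E'
from geo import *
c=load('side_0')
e=np.array([.2469,-.4912,.2086]);M=R.from_euler('xyz',[-179.92,0,26.69],degrees=True).as_matrix()
for s in(-1,1):
  for w in (-11,11):
    for z in (-.013,-.035):
      P=e+M@np.array([w/1e3,s*.0425,z]);print(s,w,z,P.round(4),((proj(c,P)[0]-[90,170]+.5)*6).round(0))
cv2.imwrite('pics/g0.png',cv2.resize(cv2.cvtColor(c['img'][170:300,90:190],cv2.COLOR_RGB2BGR),None,fx=6,fy=6,interpolation=cv2.INTER_CUBIC)[:600])
cv2.imwrite('pics/g0.png',cv2.resize(cv2.cvtColor(c['img'][170:270+10,90:190],cv2.COLOR_RGB2BGR),None,fx=6,fy=6,interpolation=cv2.INTER_CUBIC)[60:])
c=load('top_2')
cv2.imwrite('pics/t2.png',cv2.cvtColor(c['img'],cv2.COLOR_RGB2BGR))
E
```

```text
-1 -11 -0.013 [ 0.218  -0.4582  0.2217] [206. 527.]
-1 -11 -0.035 [ 0.218  -0.4582  0.2437] [199. 479.]
-1 11 -0.013 [ 0.2376 -0.4483  0.2217] [264. 509.]
-1 11 -0.035 [ 0.2377 -0.4483  0.2437] [257. 462.]
1 -11 -0.013 [ 0.2562 -0.5341  0.2215] [274. 658.]
1 -11 -0.035 [ 0.2562 -0.5342  0.2435] [266. 609.]
1 11 -0.013 [ 0.2758 -0.5242  0.2215] [334. 639.]
1 11 -0.035 [ 0.2758 -0.5243  0.2435] [328. 590.]
```

View pics/g0.png

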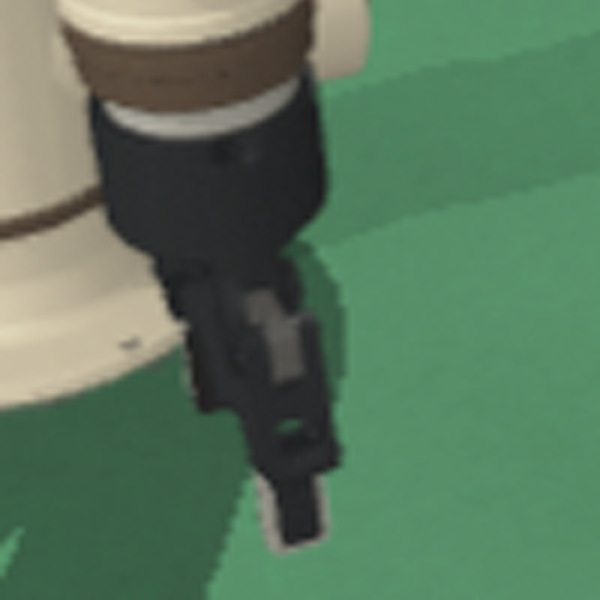

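View pics/t2.png

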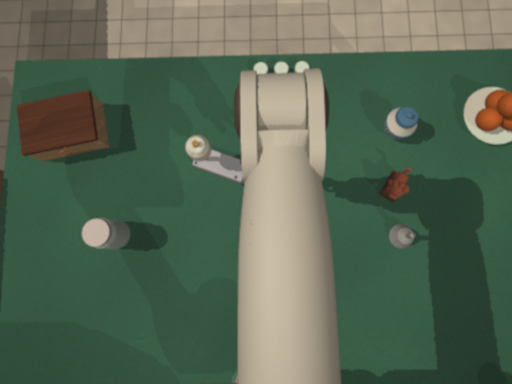

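```bash
python3 - <<'E'
from geo import *
c=load('top_0')
e=np.array([.2469,-.4912,.2086]);M=R.from_euler('xyz',[-179.92,0,26.69],degrees=True).as_matrix()
for s in(-1,1):
  for w in (-11,11):
    for z in (-.013,-.035):
      P=e+M@np.array([w/1e3,s*.0425,z]);print(s,w,z,((proj(c,P)[0]-[452,280]+.5)*10).round(0))
cv2.imwrite('pics/gt0.png',cv2.resize(cv2.cvtColor(c['img'][280:340,452:512],cv2.COLOR_RGB2BGR),None,fx=10,fy=10,interpolation=cv2.INTER_CUBIC))
E
```

```text
-1 -11 -0.013 [506. 419.]
-1 -11 -0.035 [574. 440.]
-1 11 -0.013 [446. 321.]
-1 11 -0.035 [512. 339.]
1 -11 -0.013 [855. 226.]
1 -11 -0.035 [933. 242.]
1 11 -0.013 [794. 129.]
1 11 -0.035 [870. 142.]
```

View pics/gt0.png

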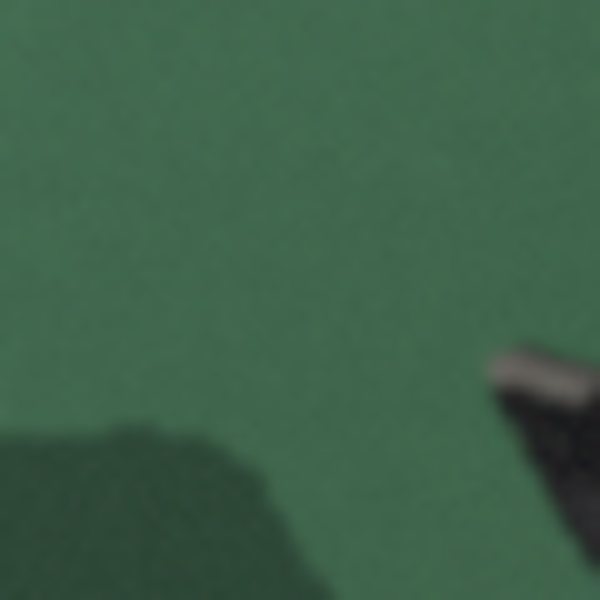

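Call:
apply_moves(
  targets=[0, 0, -0.6, 0, 0, 0, 1, 0, 0, -1.2, 0, 0, 0, 1, 0, 0, -1.8, 0, 0, 0, 1, 0, 0, -2.2, 0, 0, 0, 1, 0, 0, -2.2, 0, 0, 0, 1],
)

```text
time: 4.5
ee_pos: [0.5525, 0.005, 0.0524]
tcp_rot: [-180.0, -0.1, 159.0]
wrist_force: [-0.8, -0.2, 0.2]
opening: 0.0854
```

```bash
cat > chk.py <<'E'
from look import *
import ov,sys
from geo import *
tag=sys.argv[1];leg=float(sys.argv[2]) if len(sys.argv)>2 else None; lev=float(sys.argv[3]) if len(sys.argv)>3 else 0
o=bot.get_obs(); print({k:np.round(o[k],4) for k in('time','ee_pos','tcp_rot','wrist_force','opening')})
shot('side',tag);shot('top',tag)
p=np.load('fit1.npy')
if leg is not None:p[3]=leg
e=o['ee_pos'];d=e[:2]-p[:2];a=p[2];print('TCP in stand mm',(d@[np.cos(a),np.sin(a)]*1e3).round(1),(d@[-np.sin(a),np.cos(a)]*1e3).round(1),'z',(e[2]*1e3).round(1))
ov.overlay(tag,p,lev,wins={'top':(225,140,305,200),'side':(240,165,300,240)},f=8)
c=load('side_'+tag);cv2.imwrite(f'pics/cl_{tag}.png',cv2.resize(cv2.cvtColor(c['img'][165:240,240:300],cv2.COLOR_RGB2BGR),None,fx=8,fy=8,interpolation=cv2.INTER_CUBIC))
im=np.hstack([cv2.imread(f'pics/cl_{tag}.png')[:,:400],cv2.imread(f'pics/ov_side_{tag}.png')[:,:400]]);cv2.imwrite(f'pics/both_{tag}.png',im)
E
python3 chk.py 3
```

```text
{'time': np.float64(4.5), 'ee_pos': array([0.5525, 0.005 , 0.0524]), 'tcp_rot': array([-1.799664e+02, -7.980000e-02,  1.589767e+02]), 'wrist_force': array([-0.83  , -0.204 ,  0.2044]), 'opening': np.float64(0.0854)}
TCP in stand mm 74.4 0.1 z 52.4
```

View pics/both_3.png

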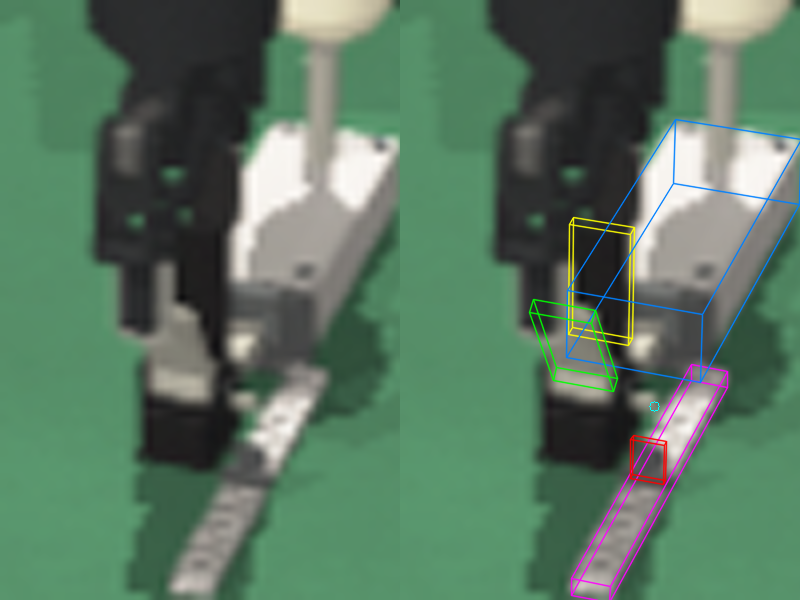

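Call:
apply_moves(
  targets=[-0.13, -0.35, -0.1, 0, 0, 0, 1, -0.26, -0.7, -0.2, 0, 0, 0, 1, -0.39, -1.04, -0.2, 0, 0, 0, 1, -0.52, -1.39, -0.2, 0, 0, 0, 1, -0.52, -1.39, -0.2, 0, 0, 0, 1],
)

```text
time: 5.1
ee_pos: [0.5368, -0.0383, 0.0475]
tcp_rot: [-180.0, -0.0, 158.9]
wrist_force: [0.6, -0.2, 0.1]
opening: 0.0851
```

```bash
python3 chk.py 4 0.049
```

```text
{'time': np.float64(5.1), 'ee_pos': array([ 0.5368, -0.0383,  0.0475]), 'tcp_rot': array([-1.799603e+02, -5.000000e-04,  1.588815e+02]), 'wrist_force': array([ 0.6244, -0.1586,  0.1211]), 'opening': np.float64(0.0851)}
TCP in stand mm 120.6 0.7 z 47.5
```

View pics/both_4.png

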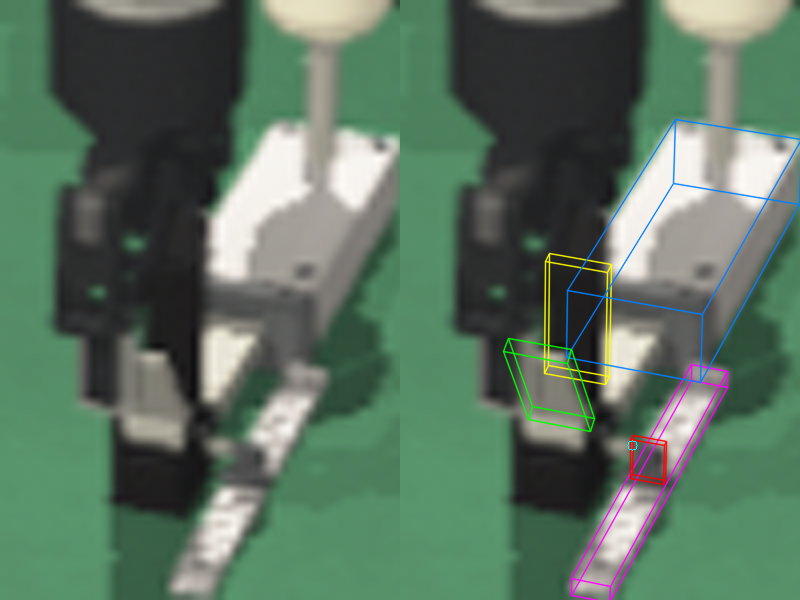

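```bash
cat > trk.py <<'E'
from geo import *
import sys
p=np.load('fit1.npy')
def gray(t): return cv2.resize(cv2.cvtColor(load('side_'+t)['img'],cv2.COLOR_RGB2GRAY),None,fx=8,fy=8,interpolation=cv2.INTER_CUBIC).astype(np.float32)
X0,Y0=240*8,165*8
def track(ref,tag,win,cen):
    a=gray(ref);b=gray(tag);x0,y0,x1,y1=win
    t=a[Y0+y0:Y0+y1,X0+x0:X0+x1]; s=b[Y0+y0-30:Y0+y1+160,X0+x0-130:X0+x1+40]
    r=cv2.matchTemplate(s,t,cv2.TM_CCOEFF_NORMED);_,v,_,l=cv2.minMaxLoc(r)
    dx,dy=(l[0]-130)/8,(l[1]-30)/8
    c=load('side_'+tag); f=lambda d:(proj(c,S(p,np.array(cen)+[d,0,0]))-proj(c,S(p,cen)))[0]
    o=least_squares(lambda d:f(d[0])-[dx,dy],[30.])
    print(tag,'score',round(float(v),3),'shift px',dx,dy,'-> mm',o.x.round(1),'resid',o.fun.round(2),'leg',(p[3]*1e3+o.x).round(1))
if __name__=='__main__':
    for win,cen in [((130,350,225,475),(68,0,30)),((130,395,225,475),(68,0,20)),((135,365,230,410),(68,0,45))]:
        track('3',sys.argv[1],win,cen); 
E
python3 trk.py 4
python3 trk.py 2; python3 trk.py 0
```

```text
4 score 0.973 shift px -3.375 5.625 -> mm [35.4] resid [-0. -0.] leg [53.3]
4 score 0.975 shift px -3.5 5.625 -> mm [35.6] resid [0.11 0.07] leg [53.5]
4 score 0.977 shift px -3.375 5.625 -> mm [35.6] resid [-0.03 -0.02] leg [53.5]
2 score 1.0 shift px 0.0 0.0 -> mm [-0.] resid [ 0. -0.] leg [17.9]
2 score 0.999 shift px 0.0 0.0 -> mm [-0.] resid [ 0. -0.] leg [17.9]
2 score 1.0 shift px 0.0 0.0 -> mm [-0.] resid [ 0. -0.] leg [17.9]
0 score 1.0 shift px 0.0 0.0 -> mm [-0.] resid [ 0. -0.] leg [17.9]
0 score 0.999 shift px 0.0 0.0 -> mm [-0.] resid [ 0. -0.] leg [17.9]
0 score 1.0 shift px 0.0 0.0 -> mm [-0.] resid [ 0. -0.] leg [17.9]
```

Call:
apply_moves(
  targets=[-0.035, -0.09, 0, 0, 0, 0, 1, -0.07, -0.187, 0, 0, 0, 0, 1, -0.07, -0.187, 0, 0, 0, 0, 1],
)

```text
time: 5.5
ee_pos: [0.5352, -0.0423, 0.0472]
tcp_rot: [-180.0, -0.0, 159.0]
wrist_force: [0.2, 0.7, 1.1]
opening: 0.0851
```

```bash
python3 chk.py 5 0.0595; python3 trk.py 5; python3 - <<'E'
from geo import *
p=np.load('fit1.npy');c=load('side_5');m=p[4]*1e3
x0,y0,f=258,212,22
a=cv2.resize(cv2.cvtColor(c['img'][212:234,258:288],cv2.COLOR_RGB2BGR),None,fx=f,fy=f,interpolation=cv2.INTER_CUBIC)
b=a.copy()
for dm,col in((-5,(255,0,0)),(0,(0,255,255)),(5,(0,0,255))):
    q=((proj(c,S(p,[(m+dm,0,16),(m+dm,24,16),(m+dm,27,16)]))-[x0,y0]+.5)*f).astype(int)
    cv2.polylines(b,[q.reshape(-1,1,2)],False,col,1); 
q=((proj(c,S(p,[(m,27,8),(m,41,8),(m,41,27),(m,27,27)]))-[x0,y0]+.5)*f).astype(int);cv2.polylines(b,[q.reshape(-1,1,2)],True,(255,0,255),1)
cv2.imwrite('pics/m5.png',cv2.resize(np.vstack([a,b]),None,fx=.6,fy=.6))
E
```

```text
{'time': np.float64(5.5), 'ee_pos': array([ 0.5352, -0.0423,  0.0472]), 'tcp_rot': array([-1.799949e+02, -1.160000e-02,  1.589957e+02]), 'wrist_force': array([0.1672, 0.6906, 1.1295]), 'opening': np.float64(0.0851)}
TCP in stand mm 124.8 0.6 z 47.2
5 score 0.972 shift px -3.625 6.125 -> mm [38.3] resid [-0.04 -0.02] leg [56.3]
5 score 0.984 shift px -3.75 6.125 -> mm [38.6] resid [0.08 0.04] leg [56.5]
5 score 0.982 shift px -3.625 6.125 -> mm [38.5] resid [-0.07 -0.04] leg [56.4]
```

View pics/m5.png

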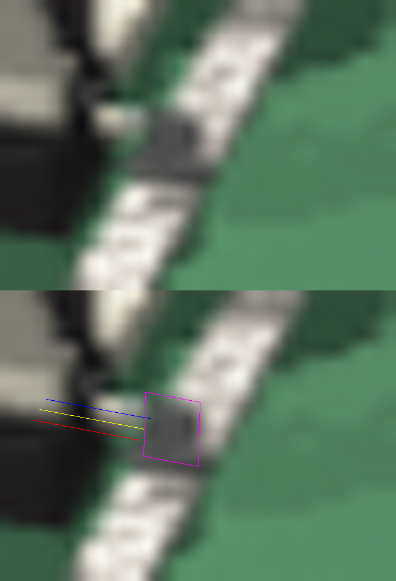

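View pics/both_5.png

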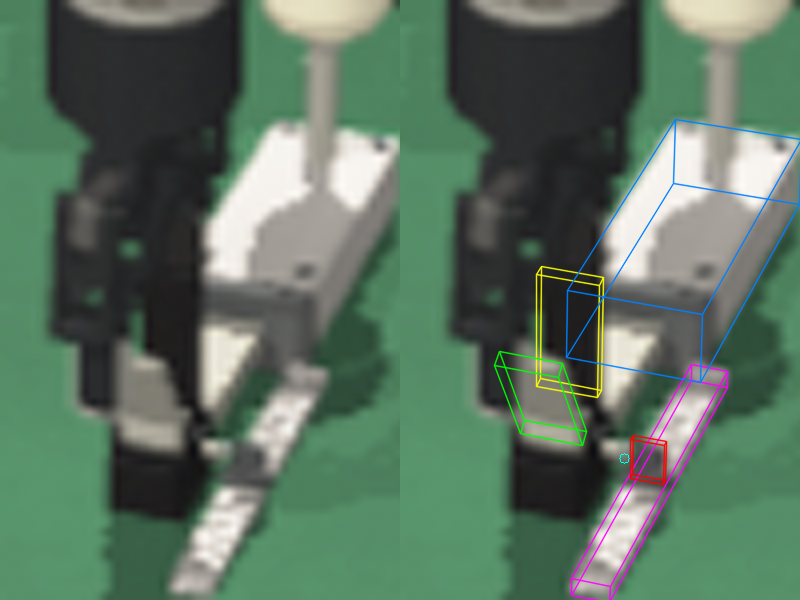

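```bash
python3 - <<'E'
from geo import *
p=np.load('fit1.npy')
for t in('0','5'):
    g=cv2.cvtColor(load('side_'+t)['img'],cv2.COLOR_RGB2GRAY)
    y0,x0=(208,262) if t=='0' else (214,260)
    print(t,'cols',list(range(x0,x0+18)))
    for y in range(y0,y0+18): print(y,' '.join(f'{v:3d}' for v in g[y,x0:x0+18]))
    c=load('side_'+t);m=p[4]*1e3
    print('plate centre line z8,27 @y27:',proj(c,S(p,[(m,27,8),(m,27,27),(m,41,8),(m,41,27)])).round(1).tolist())
    for l in ((17.9,12) if t=='0' else (56.4,52,59.5)): print('ptr @leg',l,proj(c,S(p,[(30+l,24,16),(30+l,13,16)])).round(1).tolist())
E
```

```text
0 cols [262, 263, 264, 265, 266, 267, 268, 269, 270, 271, 272, 273, 274, 275, 276, 277, 278, 279]
208 129 128 125  95  31  31 113 199 207 136  99  73  75  71  71  72  68  66
209 130 129 127 106  54  30  89 160 166 107  87  71  72  71  71  72  68  64
210 129 129 128 121  98  53  46  82 103  94  77  71  78  83  95 108  84  74
211 142 137 129 125 101  44  29  50  75  77  64  66  69  93 125 134 131 130
212 174 176 172 148  93  38  46  55  64  70  67  66  75  87 113 130 136 155
213 170 173 174 153  88  44  53  41  58  68  68  69  90 120 142 159 152 134
214 135 155 157 141  84  31  66 121 156 140  88  98 151 180 183 185 176 133
215  63  75  78  75  51  26  58 115 146 139 106 137 210 216 209 231 209 105
216  30  29  31  33  31  26  33  58  98 123 148 202 229 230 230 216 141  81
217  36  38  38  31  25  27  25  33  80 114 172 217 186 199 231 198 101  70
218  33  33  33  29  24  24  25  41  83 119 159 201 222 243 234 141 109 109
219  32  32  31  28  25  25  30  73 119 190 236 229 215 225 198 114 115 121
220  31  32  31  28  25  28  38  73 100 139 189 209 219 206 133  98 116 124
221  32  32  3
[... 1552 characters left out ...]
09 109 108
226  30  28  24  26  31  50 100 185 220 177 151 142 115  93 105 109 109 108
227  29  27  25  26  40  60 140 222 224 157 134 133 113  94 108 108 109 109
228  31  29  25  34  53 102 167 194 187 197 203 179  98  93 116 110 110 109
229  35  30  28  46  83 160 224 236 237 233 199 131  83  98 122 121 121 121
230  76  71  63  69 103 167 211 203 216 234 178  98  74  98 122 124 123 123
231  81  79  78  81 182 231 223 237 241 228 120  74  91 118 121 122 123 123
plate centre line z8,27 @y27: [[268.4, 224.1], [268.5, 219.2], [272.5, 224.9], [272.6, 220.0]]
ptr @leg 56.4 [[267.8, 221.4], [264.6, 220.7]]
ptr @leg 52 [[268.3, 220.6], [265.0, 220.0]]
ptr @leg 59.5 [[267.6, 221.9], [264.3, 221.2]]
```

Call:
apply_moves(
  targets=[-0.015, -0.035, 0, 0, 0, 0, 1, -0.03, -0.07, 0, 0, 0, 0, 1, -0.04, -0.105, 0, 0, 0, 0, 1, -0.053, -0.14, 0, 0, 0, 0, 1, -0.053, -0.14, 0, 0, 0, 0, 1],
)

```text
time: 6.1
ee_pos: [0.5336, -0.0465, 0.0472]
tcp_rot: [-180.0, -0.0, 159.0]
wrist_force: [0.2, 1.5, -0.1]
opening: 0.0854
```

```bash
python3 chk.py 6 0.0595; python3 trk.py 6; python3 - <<'E'
from geo import *
g=cv2.cvtColor(load('side_6')['img'],cv2.COLOR_RGB2GRAY)
print(list(range(260,278)))
for y in range(215,229): print(y,' '.join(f'{v:3d}' for v in g[y,260:278]))
E
```

```text
{'time': np.float64(6.1), 'ee_pos': array([ 0.5336, -0.0465,  0.0472]), 'tcp_rot': array([-1.799918e+02, -8.900000e-03,  1.589826e+02]), 'wrist_force': array([ 0.2181,  1.4913, -0.1465]), 'opening': np.float64(0.0854)}
TCP in stand mm 129.4 0.7 z 47.2
6 score 0.973 shift px -4.125 7.0 -> mm [43.7] resid [-0.06 -0.03] leg [61.6]
6 score 0.989 shift px -4.125 6.875 -> mm [43.] resid [0.02 0.01] leg [60.9]
6 score 0.981 shift px -4.25 6.875 -> mm [43.6] resid [0.05 0.03] leg [61.5]
[260, 261, 262, 263, 264, 265, 266, 267, 268, 269, 270, 271, 272, 273, 274, 275, 276, 277]
215 119  89  30  30 110 191 194 122  96  68  65  66  66 135 205 211 203 227
216 122 101  55  43  71 127 140 103  83  66  82 100 136 196 225 226 226 210
217 123 116  99  68  37  60  85  90  69  67  86 109 166 212 181 193 224 181
218 125 122  96  39  25  36  63  76  67  66  86 148 190 188 200 227 218 133
219 166 143  89  41  53  44  51  68  66  82 115 178 222 208 196 216 187 111
220 168 144  75  37  44  35  48  66  71  81  88 122 171 197 212 199 128  96
221 150 132  72  27  59 114 168 192 150  79  71  80  97 171 218 168 103 110
222  74  68  40  24  56 100 135 152 127  79  72  78  77 144 180 124 107 109
223  29  29  26  25  31  53  90 117 107  78  73  79  93 144 153 102 107 109
224  37  31  23  23  23  32  72  91  80  77  74  87  92 104 111 107 109 108
225  33  28  22  24  25  58  95 107  96  89  89  81  76  69  88 109 109 109
226  29  27  23  24  30  75 119 185 219 176 150 143 117  94 104 109 108 108
227  31  27  23  26  39  82 160 225 224 157 134 132 114  94 109 109 109 109
228  30  27  24  35  54  89 158 195 187 198 203 179  97  89 110 110 110 109
```

View pics/both_6.png

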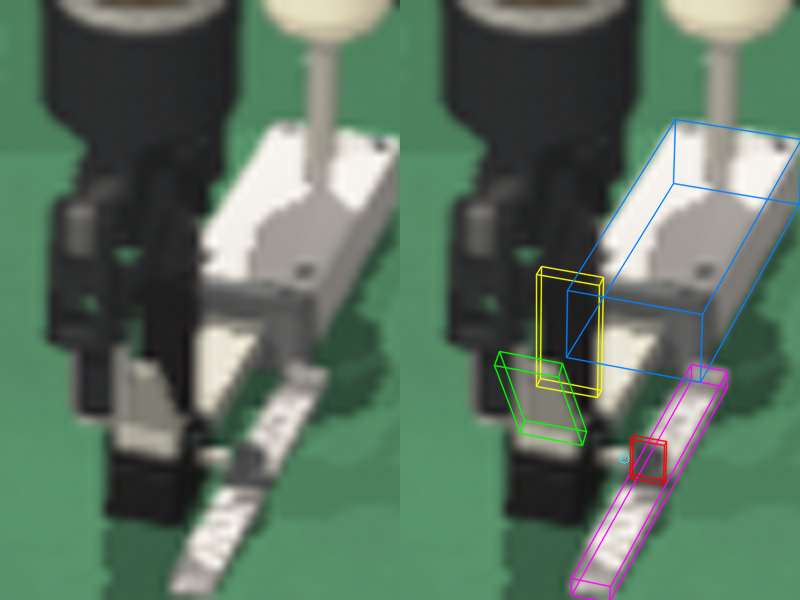

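Call:
apply_moves(
  targets=[0.08, 0.2, 0, 0, 0, 0, 1, 0.15, 0.4, 0, 0, 0, 0, 1, 0.15, 0.4, 0, 0, 0, 0, 0.9, 0.15, 0.4, 0, 0, 0, 0, 0.8, 0.15, 0.4, 0, 0, 0, 0, 0.73],
  newtons=20,
)

```text
time: 6.7
ee_pos: [0.5382, -0.0344, 0.0472]
tcp_rot: [-180.0, -0.0, 159.0]
wrist_force: [0.4, 0.6, -0.1]
opening: 0.0619
```

```bash
python3 chk.py 7 0.0595; python3 trk.py 7
```

```text
{'time': np.float64(6.7), 'ee_pos': array([ 0.5382, -0.0344,  0.0472]), 'tcp_rot': array([-1.799901e+02, -8.700000e-03,  1.590002e+02]), 'wrist_force': array([ 0.3979,  0.5694, -0.1065]), 'opening': np.float64(0.0619)}
TCP in stand mm 116.4 0.6 z 47.2
7 score 0.992 shift px -4.25 6.875 -> mm [43.4] resid [0.09 0.05] leg [61.3]
7 score 0.988 shift px -4.25 6.875 -> mm [43.3] resid [0.11 0.07] leg [61.2]
7 score 0.989 shift px -4.125 6.875 -> mm [43.3] resid [-0.04 -0.02] leg [61.2]
```

View pics/both_7.png

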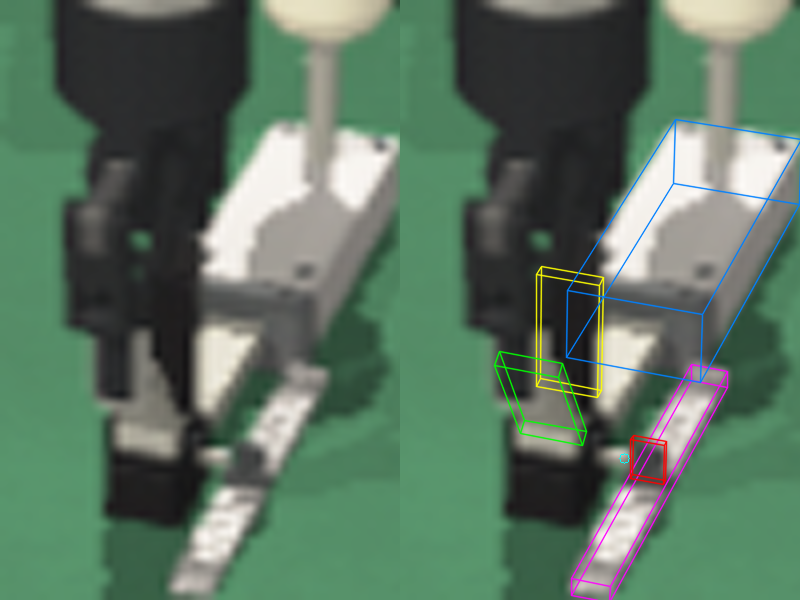

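Call:
apply_moves(
  targets=[0.024, 0.062, 0, 0, 0, 0, 0.69, 0.048, 0.125, 0, 0, 0, 0, 0.64, 0.071, 0.187, 0, 0, 0, 0, 0.59, 0.094, 0.25, 0, 0, 0, 0, 0.545, 0.094, 0.25, 0, 0, 0, 0, 0.545],
)

```text
time: 7.3
ee_pos: [0.5416, -0.0267, 0.0477]
tcp_rot: [180.0, 0.1, 159.0]
wrist_force: [0.9, 1.2, 4.3]
opening: 0.0464
```

```bash
python3 chk.py 8 0.0595 0.2; python3 trk.py 8
```

```text
{'time': np.float64(7.3), 'ee_pos': array([ 0.5416, -0.0267,  0.0477]), 'tcp_rot': array([1.799757e+02, 5.980000e-02, 1.590024e+02]), 'wrist_force': array([0.854 , 1.1709, 4.2566]), 'opening': np.float64(0.0464)}
TCP in stand mm 108.0 1.1 z 47.7
8 score 0.982 shift px -4.0 6.375 -> mm [40.5] resid [0.13 0.08] leg [58.4]
8 score 0.976 shift px -4.0 6.5 -> mm [40.9] resid [0.09 0.06] leg [58.9]
8 score 0.984 shift px -3.875 6.375 -> mm [40.3] resid [-0. -0.] leg [58.2]
```

View pics/both_8.png

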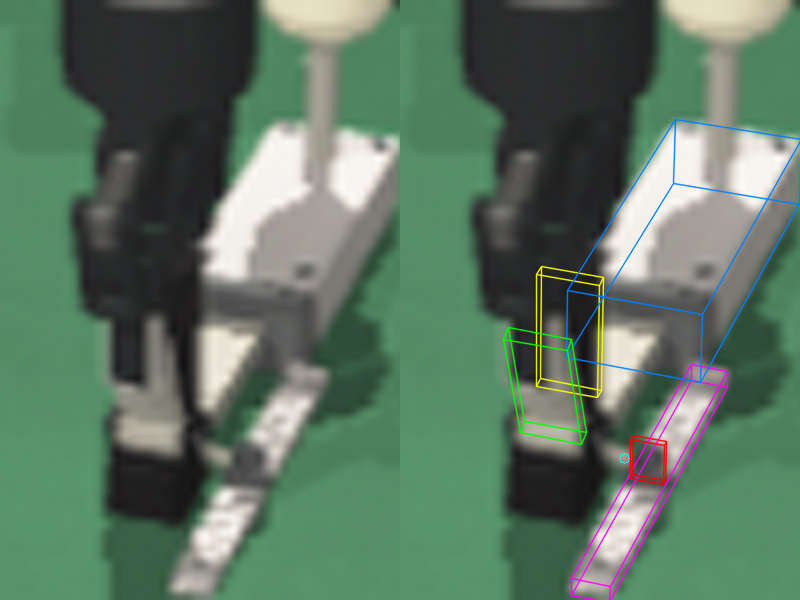

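Call:
apply_moves(
  targets=[0.025, 0.065, 0, 0, 0, 0, 0.48, 0.05, 0.135, 0, 0, 0, 0, 0.42, 0.075, 0.2, 0, 0, 0, 0, 0.36, 0.099, 0.262, 0, 0, 0, 0, 0.31, 0.099, 0.262, 0, 0, 0, 0, 0.27],
  newtons=25,
)

```text
time: 7.9
ee_pos: [0.5442, -0.0187, 0.0474]
tcp_rot: [180.0, 0.0, 159.0]
wrist_force: [0.1, 1.3, 5.8]
opening: 0.0252
```

```bash
python3 chk.py 9 0.0595 0.55; python3 trk.py 9;  python3 - <<'E'
from geo import *
g=cv2.cvtColor(load('side_9')['img'],cv2.COLOR_RGB2GRAY)
print(list(range(260,278)))
for y in range(215,229): print(y,' '.join(f'{v:3d}' for v in g[y,260:278]))
E
```

```text
{'time': np.float64(7.9), 'ee_pos': array([ 0.5442, -0.0187,  0.0474]), 'tcp_rot': array([1.799878e+02, 1.250000e-02, 1.590138e+02]), 'wrist_force': array([0.1325, 1.3479, 5.8333]), 'opening': np.float64(0.0252)}
TCP in stand mm 99.6 0.8 z 47.4
9 score 0.96 shift px -4.125 6.75 -> mm [42.5] resid [0.05 0.03] leg [60.4]
9 score 0.989 shift px -4.25 6.875 -> mm [43.3] resid [0.11 0.07] leg [61.2]
9 score 0.965 shift px -4.125 6.625 -> mm [42.2] resid [0.07 0.04] leg [60.1]
[260, 261, 262, 263, 264, 265, 266, 267, 268, 269, 270, 271, 272, 273, 274, 275, 276, 277]
215 161 160 130  42 110 192 194 123  97  69  66  66  67 135 206 212 204 228
216 161 160 130  41  69 127 140 104  84  67  82 101 138 197 225 227 226 212
217 162 160 134  65  36  60  85  91  69  66  87 109 168 213 182 194 225 183
218 177 167 126  38  26  37  63  76  67  66  87 148 190 189 200 228 218 134
219 183 161  96  40  53  45  52  68  67  84 117 179 222 209 190 203 180 110
220 173 147  69  72  87  35  50  68  73  87  98 129 173 189 194 182 126  96
221 150 132  70  41  62 109 146 166 160  84  83  87  98 169 215 164 102 106
222  74  68  39  24  53 122 156 145 130  81  75  79  78 145 181 125 107 109
223  28  30  26  24  31  63  91 107 107  79  73  79  94 145 154 102 112 119
224  38  30  24  25  24  32  70  90  80  78  75  87  91 105 110 106 109 111
225  32  28  24  23  24  57  95 107  97  88  89  81  79  73  89 108 110 109
226  29  27  22  24  30  76 120 174 207 177 151 145 120  94 105 109 114 120
227  30  25  22  24  40  84 161 225 223 156 136 133 114  94 114 120 120 122
228  29  27  24  34  55  90 159 196 188 198 204 180  98  94 121 122 122 122
```

View pics/both_9.png

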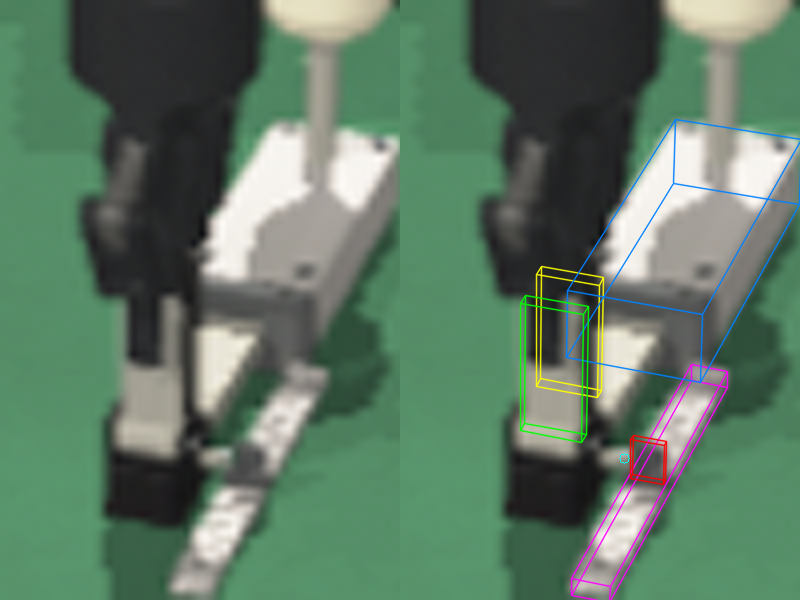

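```bash
python3 - <<'E'
from geo import *
p=np.load('fit1.npy')
def samp(n,ys,z,xs):
    c=load(n);g=cv2.cvtColor(c['img'],cv2.COLOR_RGB2GRAY).astype(np.float32)
    q=proj(c,S(p,[(x,ys,z) for x in xs])).astype(np.float32)
    return cv2.remap(g,q[:,0].reshape(1,-1),q[:,1].reshape(1,-1),cv2.INTER_CUBIC)[0]
xs=np.arange(60,180,2.)
for n in('top_0','side_0','side_9'):
  for ys,z in((30,8),(34,8),(38,8)):
    v=samp(n,ys,z,xs);print(n,ys,z);print(' '.join(f'{int(x)}:{int(a)}' for x,a in zip(xs,v) if 70<=x<=112 or x>=150))
c=load('top_0')
g=cv2.cvtColor(c['img'],cv2.COLOR_RGB2GRAY)
print('     ',' '.join(f'{v:3d}' for v in range(276,296)))
for y in range(166,184): print(y,' ',' '.join(f'{v:3d}' for v in g[y,276:296]))
print('model plate',proj(c,S(p,[(89.5,27,27),(89.5,41,27),(89.5,27,8),(89.5,41,8)])).round(1).tolist())
print('     ',' '.join(f'{v:3d}' for v in range(300,314)))
for y in range(176,192): print(y,' ',' '.join(f'{v:3d}' for v in g[y,300:314]))
print('model end',proj(c,S(p,[(165,26,8),(165,42,8),(165,26,0),(165,42,0)])).round(1).tolist())
E
```

```text
top_0 30 8
70:191 72:185 74:182 76:187 78:191 80:185 82:161 84:132 86:106 88:87 90:85 92:96 94:115 96:129 98:146 100:150 102:147 104:147 106:156 108:164 110:156 112:145 150:170 152:164 154:167 156:173 158:172 160:159 162:133 164:98 166:78 168:79 170:93 172:100 174:100 176:99 178:99
top_0 34 8
70:184 72:171 74:169 76:184 78:190 80:179 82:158 84:131 86:106 88:89 90:77 92:80 94:93 96:115 98:130 100:128 102:125 104:135 106:158 108:181 110:188 112:179 150:184 152:173 154:171 156:183 158:192 160:183 162:151 164:104 166:80 168:78 170:89 172:97 174:99 176:99 178:100
top_0 38 8
70:179 72:169 74:164 76:168 78:175 80:177 82:164 84:142 86:117 88:95 90:84 92:77 94:83 96:102 98:116 100:119 102:118 104:130 106:149 108:167 110:168 112:159 150:178 152:174 154:175 156:180 158:184 160:176 162:150 164:112 166:82 168:79 170:91 172:97 174:98 176:98 178:99
side_0 30 8
70:86 72:81 74:81 76:80 78:79 80:79 82:81 84:82 86:83 88:85 90:86 92:87 94:99 96:134 98:175 100:215 102:237 104:241 106:234 108:212 110:178 112:150 150:222 152:205 154:198 156:195 158:190 160:185 162:183 164:184 166:188 168:191 170:184 172:15
[... 3579 characters left out ...]
7  98
182   175 166 182 185 173 172 190 186 153  97  80  95  98  98
183   150 153 163 165 166 176 185 174 127  83  80  95  98  98
184   109 116 126 137 151 160 163 147 100  77  87  97 100 100
185    74  81  90 105 118 125 133 124  87  78  95 100  99 100
186    69  68  70  78  82  93 101 102  80  81  96 100  99 100
187    68  68  69  69  69  72  76  76  76  90  97  99  99  98
188    68  70  70  70  67  69  69  70  80  96  98  99  96  97
189    71  71  69  70  69  70  68  71  84  96  98  97  97  98
190    70  70  68  71  70  71  70  76  91  97  98  98  97  97
191    74  74  73  72  71  68  68  79  95 100  99  99  98  97
model end [[307.7, 185.9], [309.6, 180.6], [307.4, 186.4], [309.2, 181.1]]
```

```bash
python3 - <<'E'
from geo import *
p=np.load('fit1.npy')
def samp(n,ys,z,xs,ch=None):
    c=load(n);g=cv2.cvtColor(c['img'],cv2.COLOR_RGB2GRAY).astype(np.float32)
    q=proj(c,S(p,[(x,ys,z) for x in xs])).astype(np.float32)
    return cv2.remap(g,q[:,0].reshape(1,-1),q[:,1].reshape(1,-1),cv2.INTER_CUBIC)[0]
xs=np.arange(70,112,1.5)
for ys in(34,37,39):
    print('plate z27 y',ys,' '.join(f'{x:.0f}:{int(a)}' for x,a in zip(xs,samp('side_9',ys,27,xs))))
for ys in(16,18,20,22,24):
    print('ptr z16 y',ys,' '.join(f'{x:.0f}:{int(a)}' for x,a in zip(xs,samp('side_9',ys,16,xs))))
xs=np.arange(30,75,1.5)
for ys in(18,20,22,24):
    print('ptr0 z16 y',ys,' '.join(f'{x:.0f}:{int(a)}' for x,a in zip(xs,samp('side_0',ys,16,xs))))
    print('  top0',' '.join(f'{x:.0f}:{int(a)}' for x,a in zip(xs,samp('top_0',ys,16,xs))))
xs=np.arange(35,115,2.)
for ys in(-6,0,6): 
  for z in (98,87): print('top0 y',ys,z,' '.join(f'{x:.0f}:{int(a)}' for x,a in zip(xs,samp('top_0',ys,z,xs))))
E
```

```text
plate z27 y 34 70:181 72:174 73:170 74:169 76:165 78:166 79:171 80:176 82:183 84:185 85:177 86:166 88:150 90:132 91:117 92:103 94:94 96:89 97:84 98:79 100:75 102:72 103:73 104:75 106:78 108:83 109:86 110:89
plate z27 y 37 70:215 72:214 73:211 74:204 76:195 78:191 79:194 80:205 82:215 84:221 85:218 86:208 88:193 90:171 91:144 92:123 94:107 96:94 97:86 98:80 100:78 102:77 103:75 104:73 106:73 108:72 109:72 110:72
plate z27 y 39 70:196 72:194 73:195 74:197 76:194 78:190 79:189 80:197 82:209 84:219 85:220 86:216 88:205 90:188 91:160 92:134 94:112 96:95 97:83 98:78 100:78 102:79 103:77 104:75 106:74 108:73 109:73 110:73
ptr z16 y 16 70:72 72:69 73:66 74:62 76:55 78:46 79:43 80:49 82:65 84:82 85:103 86:124 88:136 90:140 91:133 92:120 94:100 96:82 97:62 98:46 100:33 102:27 103:24 104:23 106:23 108:22 109:22 110:22
ptr z16 y 18 70:68 72:68 73:69 74:67 76:62 78:55 79:56 80:66 82:89 84:114 85:137 86:152 88:159 90:161 91:156 92:147 94:130 96:109 97:84 98:61 100:43 102:32 103:26 104:24 106:23 108:23 109:22 110:20
ptr z16 y 20 70:66 72:66 73:66 74:63 76:59 78:58 79:66 80:87 82:113 84:135 85:157 8
[... 3071 characters left out ...]
1:92 73:87 75:85 77:93 79:118 81:142 83:150 85:153 87:152 89:152 91:153 93:157 95:159 97:150 99:122 101:87 103:69 105:67 107:67 109:67 111:68 113:69
top0 y 6 98 35:104 37:107 39:108 41:104 43:87 45:61 47:45 49:63 51:95 53:116 55:114 57:102 59:94 61:94 63:99 65:100 67:96 69:93 71:96 73:100 75:101 77:109 79:122 81:135 83:143 85:149 87:150 89:150 91:147 93:151 95:158 97:155 99:131 101:106 103:97 105:94 107:93 109:90 111:88 113:86
top0 y 6 87 35:77 37:86 39:87 41:76 43:58 45:43 47:41 49:59 51:83 53:97 55:94 57:83 59:75 61:68 63:63 65:60 67:58 69:58 71:60 73:63 75:71 77:89 79:110 81:131 83:144 85:150 87:153 89:153 91:153 93:155 95:159 97:149 99:120 101:89 103:75 105:70 107:72 109:73 111:73 113:72
```

Call:
apply_moves(
  targets=[-0.006, -0.016, 0, 0, 0, 0, 0.2, -0.012, -0.031, 0, 0, 0, 0, 0.15, -0.012, -0.031, 0, 0, 0, 0, 0.15, -0.012, -0.031, 0, 0, 0, 0, 0.15, -0.012, -0.031, 0, 0, 0, 0, 0.15],
  newtons=30,
)

```text
time: 8.5
ee_pos: [0.5438, -0.0198, 0.0474]
tcp_rot: [180.0, 0.0, 159.0]
wrist_force: [0.2, 1.8, 6.7]
opening: 0.0248
```

```bash
python3 chk.py 10 0.0605 0.55; python3 trk.py 10;  python3 - <<'E'
from look import *
for q in ['jar','bell','lion','canister']:
    print(q,[(np.round(r['box'],1).tolist(),round(r['conf'],2)) for r in recognise(q,'top')[:1]])
E
```

```text
{'time': np.float64(8.5), 'ee_pos': array([ 0.5438, -0.0198,  0.0474]), 'tcp_rot': array([1.799877e+02, 1.370000e-02, 1.590140e+02]), 'wrist_force': array([0.2177, 1.7853, 6.6866]), 'opening': np.float64(0.0248)}
TCP in stand mm 100.7 0.7 z 47.4
10 score 0.962 shift px -4.25 6.875 -> mm [43.4] resid [0.09 0.05] leg [61.3]
10 score 0.984 shift px -4.375 7.0 -> mm [44.2] resid [0.15 0.09] leg [62.1]
10 score 0.973 shift px -4.25 6.875 -> mm [43.6] resid [0.05 0.03] leg [61.5]
jar [([385.7, 106.2, 418.4, 140.4], 0.86)]
bell [([389.3, 224.7, 415.7, 249.6], 0.93)]
lion [([383.8, 165.2, 410.5, 201.2], 0.97)]
canister [([79.1, 215.6, 132.0, 250.9], 0.89)]
```

View pics/both_10.png

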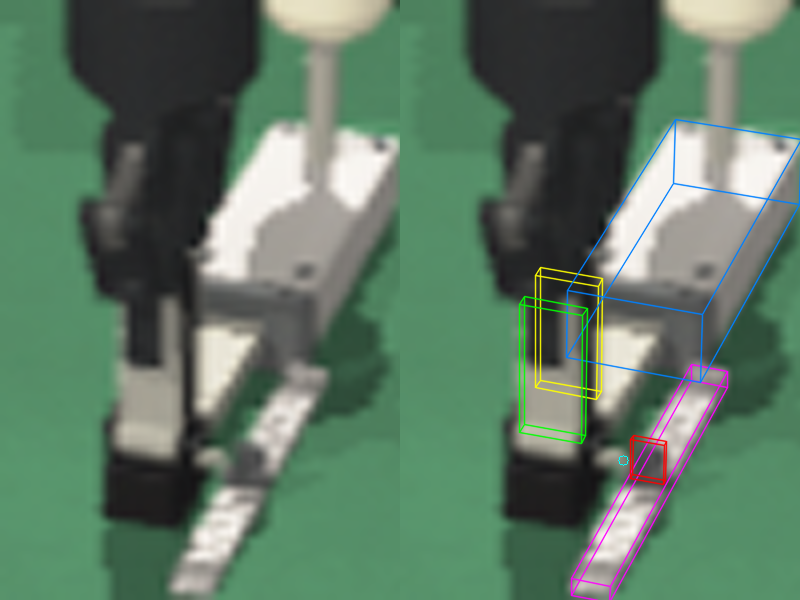

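```bash
python3 -c "
from workcell import bot
print(bot.job_done()); print(bot.get_obs()['opening'])"
```

```text
the job is handed in; nothing more can be done
None
the job is handed in; nothing more can be done
```

I handed the job in at about 8.5 s, with the arm still pinching tongue and lever at 30 N. `bot.job_done()` gives no verdict, so everything below is from my own measurements.

**What I did:** I hooked the open gripper behind the tongue and pulled the leg out about 43.5 mm to the mark. I then closed the fingers while moving the tool back in step, so the tongue stayed on the mark as the lever shut.

**Last checks:**
- **Lever:** the finger opening read 24.8 mm, against a nominal 26 mm over the outer faces when closed. The last side picture shows the blade upright.
- **Leg on the mark:** my measurements disagreed by a few millimetres.
  - The pull tracked in the side pictures (43.4–44.2 mm) and the tool position put the pointer 1 to 3 mm past my first fit of the mark.
  - Comparing pointer and plate directly in the pictures put the mark up to about 3.5 mm farther out, so I nudged the leg out 1 mm at the end.
  - I believe it is within 5 mm, but I could not measure it more closely than about ±2 mm.
- **During the squeeze:** the leg dipped about 3 mm part-way through closing and came back; by my estimate it stayed within the allowed range.
- **Finger contact:** I had no separate reading for tongue and lever. I infer contact on both from the fingers stopping on them.
- **Fingertips:** they appeared about 20 mm higher in the pictures than the description suggests, so I worked from the pictures.
- **Other things on the shelf:** the jar, bell, lion and canister were found in the top picture within about 4 pixels of where they started, so I saw no sign that they moved.

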